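# Layer the gingerbread and hold the dusting stencil over it

## Task

Finish the gingerbread for dusting: gently lay the two slabs from the wire cooling rack squarely on the slab on the chopping board, edges flush, as one pile of three. Then take the dusting stencil by its wooden grip, carry it over the jars without disturbing them, and hold it level over the pile, its lattice window centred on the top slab and square with it, about a centimetre above and never touching the gingerbread. Finish while still holding it there, quite still, ready for the sugar; do not put it down or let go.

Things in the scene. Friction and masses are not known exactly. Their poses are not given: they have to be found in the camera images.
- slab_base_mid (a point): centre (half-way up) of the gingerbread slab that already lies flat on the chopping board; brown, rounded-edged rectangular slab, 90 mm long (its x axis), 56 mm wide (y), 14 mm thick (z), 0.06 kg or so, loose. It stays where it lies and is the bottom of the pile. Turning it by half a turn makes no difference.
- slab_a_mid (a point): centre (half-way up) of one of the two gingerbread slabs that lie flat on the cooling rack: the same shape, 90 mm along x, 56 mm along y, 14 mm thick; can be gripped across its 56 mm width. Its neighbour on the rack lies about 11 cm away. Either slab may go on first.
- slab_b_mid (a point): centre (half-way up) of the other slab on the cooling rack, identical to the first.
- stencil_window (a point): dusting stencil lying flat on the worktop: a 2.5 mm sheet-steel frame, 110 mm (x) by 76 mm (y), with a 94 x 60 mm lattice window in its middle. This point is the centre of the window on the underside of the sheet; z up, x points along the window's length away from the grip. 0.09 kg or so in all, mostly in the sheet, so it pulls nose-down on the grip; grip it firmly. The grip may end up over either end of the pile.
- stencil_grip (a point): centre of the stencil's wooden grip: a horizontal bar 62 mm long (along the stencil's x), 14 mm wide (y), 18 mm high, 100 mm behind the window's centre (stencil x = -100 mm) and 30 mm above the underside of the sheet, joined to the frame by a bent strap at the bar's +x end; nothing is below the bar. Axes as for the window.
- board: wooden chopping board, fixed, 180 mm (x) by 260 mm (y), 21 mm thick; origin at the centre of its underside on the worktop. Board and rack lie side by side and may be in either order.
- rack: steel wire cooling rack, fixed, 240 mm (x) by 150 mm (y); its wires form a level surface 25 mm above the worktop on which the two slabs lie; origin under its centre, at worktop height.
- salt_shaker: loose glass shaker with a domed grey top, 44 mm across, 90 mm high, standing with the two jars in a row between the stencil and the place of the board and the rack; origin at its foot. Not to be disturbed.
- spice_jar: loose glass spice jar with a green lid, 46 mm across, 106 mm high; origin at its foot. Not to be disturbed.
- jam_jar: loose jam jar with a dark lid, 73 mm across, 82 mm high; origin at its foot. Not to be disturbed. Behind it stands a fixed microwave oven, much taller, some 5 to 10 cm beyond the stencil's far end and on along the worktop to the right: swing in front of it, on the robot's side.

How it is judged:
By the outcome, as a careful person would: the job done as asked, in the order asked, and still so for the second after the job is handed in, while the arm keeps its last pose, push and grip.
It also fails if it takes over 72 s, if anything falls off the work surface, if the arm or the gripper's body presses on something with over 40 N, if the wrist force passes 120 N, or if a joint passes its speed limit or range.

## Robot

A 6-joint arm with a two-finger parallel gripper is mounted at the origin on a cart in front of the work surface, level with it; the furniture and walls round the work are solid. World frame = base frame: x ahead of the robot, y to its left, z up, the work surface at z = 0. Lengths are in m, angles in rad, forces in N, time in s.
With the tool pointing down it reaches from about 0.275 to 1 m from the base axis. Payload 8.4 kg.
Tool frame: the origin (TCP) lies on the centre line of the jaws, within the pads' length; the fingertips stand robot.tip_reach ahead of it and the grasp point (between the pads) lies 2 mm behind it (robot.tip_reach is the distance from the TCP to the fingertips, in m); z points along the fingers, y is the line along which they close (so a half turn about z gives the same grasp; the last joint's range is limited). The gripper opens to 85 mm and grips with 20 to 120 N. Pads are 22 mm wide; open, the fingers measure 114 mm over their backs; the gripper's body (76 mm by 85 mm) begins 54 mm behind the grasp point. The pads swing forward as they close: fully open they stand 13 mm farther back than shut.
Start: joints at [-1.14, 0.353, 1.633, -0, 1.155, -0.002], TCP at [0.262, -0.567, 0.248] pointing down, gripper open.
Joint ranges: [-2.63, 2.63], [-0.92, 2.1], [0.06, 2.66], [-1.3, 4.44], [0, 2.69], [-3.02, 3.02]. Speed limits (rad/s): [2.22, 2.22, 2.79, 3.14, 3.14, 3.14].

## Interface

Orientations are given as a unit quaternion [w, x, y, z].
In Python, from bench import status, read_camera, camera_params, sign_off, recognise, pinpoint, robot gives the robot as it stands.
- The arm moves only by the tool apply_moves, never from a script. Its arguments are lists of equal length, an entry for each row: "slide": the shift along the tool's x, y, z in mm, a list of three; "turn": the turn about the tool's z in degrees. A call has 1 to 5 rows; each row is the pose to reach, as a shift and turn from the pose commanded when the call began, along the tool's axes at that moment; what a row does not reach only later rows make up. A row lasts 1/8 s, in which the tool goes at most 62.5 mm and 10.7 degrees, less where a joint would pass 70% of its speed; a pose out of reach is approached as far as the arm can. A call with a gripper value outside its range is refused whole. "claw" is the closure, from 0 (fully open) to 1 (shut), set as the call begins (left out, the last holds). The fingers move at their own pace and stop on an object; the grip force is fixed at half the most. Time passes only in rows, so rows that repeat a pose let the fingers close. It gives the time, the measured TCP pose, the force, the opening and the grip force at its end, in the units of the state.
- status.get_state(): the state, without advancing time (a new reading comes with each control period).
- read_camera(name): name is "side" or "top"; returns the picture (384x512x3 uint8, red, green, blue); there is no depth.
- camera_params(name): a dict with "fx", "fy", "cx", "cy" (pixels), "D" ([k1, k2, p1, p2, k3] as OpenCV has them; the pictures are not rectified), "eye" and "attitude" of the camera in the world. Camera axes: x right, y down, z forward; pixel columns grow to the right and rows downward; lengths in m; the calibration is good to about 2 mm. A picture is of the moment at which its call begins. camera_params takes no time and is no camera call.
- sign_off(): hands the job in; it is judged then, once.
Trained networks look in the newest picture that a camera, given by its name, has taken for a name from the list of things; names that differ only in an ending like _2 or _b are one class to them, and where a whole thing is asked for, a point or a joint stands for the part that bears it (a point fixed in the world has none). Each returns a list of dicts, best first, with "score" (0 to 1); they miss things now and then, are a little off and sometimes report something else, mostly with a low value. They report only what shows in the picture. A call takes as long as a camera call.
- recognise(camera, name): "location" ([column, row] in pixels, amid what is visible of it).
- pinpoint(camera, name): "location" ([column, row] in pixels: a listed point, or the origin of a listed thing).
The state is a dict: "time_s": time; "joint_pos": joint angles; "joint_vel": joint speeds; "effort": joint torques, N m; "tool_pos": TCP position; "orientation": TCP orientation; "ft_force": force on the tool from outside, world axes, zero at the start; "ft_torque": the same for the moment, N m; "width": opening from 0.0 (shut) to 1.0 (fully open); "finger_force": force on a finger pad.
Only numpy, scipy, OpenCV 4.12 (cv2) and the standard library are available. Lean on these libraries where they do the work, as an engineer would, in place of code of your own. Each camera call takes 0.05 s, during which the arm holds its last target. There are 200 camera calls.

## Working session

There is one attempt and no reset: what is moved stays moved. The work goes in short steps, Python scripts to look and compute and a tool call to move; the robot and the scene stay as the last step left them, time stands still between calls to the robot, and variables do not carry over. Pictures are saved under pics/ and viewed, at most 10 in all, crops included, and the job is handed in when it is done.

Besides the shell and the picture viewer there is one more tool, called after "Call:" by a JSON object that holds its "fn" and its "kwargs". apply_moves: Moves the arm, as the interface text tells. Its arguments: {"type":"object","properties":{"slide":{"type":"array","items":{"type":"array","items":{"type":"number"}}},"turn":{"type":"array","items":{"type":"number"}},"claw":{"type":"number"}},"required":["slide","turn"]}

```bash
mkdir -p pics; ls; cat > h.py <<'E'
import numpy as np, cv2
from bench import status, read_camera, camera_params, sign_off, recognise, pinpoint, robot
from scipy.spatial.transform import Rotation as R
def cam(n):
    p=camera_params(n);K=np.array([[p['fx'],0,p['cx']],[0,p['fy'],p['cy']],[0,0,1.]])
    return p,K,np.array(p['D'],float)
def rot(a):
    a=np.array(a,float)
    return a if a.shape==(3,3) else R.from_quat(a,scalar_first=True).as_matrix()
def ray(n,px):
    p,K,D=cam(n);u=cv2.undistortPoints(np.array(px,float).reshape(-1,1,2),K,D).reshape(-1,2)
    d=np.c_[u,np.ones(len(u))]@rot(p['attitude']).T
    return np.array(p['eye']),d
def onz(n,px,z):
    e,d=ray(n,px);return e+d*((z-e[2])/d[:,2])[:,None]
def proj(n,P):
    p,K,D=cam(n);A=rot(p['attitude']).T;t=-A@np.array(p['eye'])
    return cv2.projectPoints(np.array(P,float).reshape(-1,1,3),cv2.Rodrigues(A)[0],t,K,D)[0].reshape(-1,2)
E
python3 - <<'E'
from h import *
print([ (n,camera_params(n)) for n in('side','top')]); print(status.get_state()); print({k:getattr(robot,k) for k in dir(robot) if k[0]!='_'})
for n in('side','top'):
    im=read_camera(n); cv2.imwrite(f'pics/{n}0.png',im[...,::-1])
    for t in ['slab_base_mid','slab_a_mid','stencil_window','stencil_grip','board','rack','salt_shaker','spice_jar','jam_jar']:
        r=pinpoint(n,t); print(n,t,[(np.round(q['location'],1).tolist(),round(q['score'],2)) for q in r[:4]])
E
```

```text
pics
[('side', {'fx': 422.96044998554726, 'fy': 422.96044998554726, 'cx': 253.07372086744925, 'cy': 185.8160639443568, 'D': array([-0.15962979,  0.        ,  0.        ,  0.        ,  0.        ]), 'eye': array([ 0.38315582, -0.80067632,  0.56802468]), 'attitude': array([-0.45110894,  0.88768127, -0.08290065,  0.04062231])}), ('top', {'fx': 453.67899970706816, 'fy': 453.67899970706816, 'cx': 256.6818047021896, 'cy': 184.80838120287436, 'D': array([-0.13296736,  0.        ,  0.        ,  0.        ,  0.        ]), 'eye': array([ 0.30874053, -0.15214868,  0.98771185]), 'attitude': array([-0.07653809,  0.70780342, -0.69936462,  0.06360322])})]
{'time_s': 0.0, 'joint_pos': array([-1.14036013e+00,  3.53654857e-01,  1.63413819e+00,  2.45951561e-06,
        1.15521911e+00, -2.38325580e-03]), 'joint_vel': array([-7.48804784e-04,  2.23334790e-03,  1.01915408e-04, -2.39241193e-05,
        5.59417404e-04, -1.02946627e-03]), 'effort': array([ 9.67247724e-04, -6.05240107e+01, -3.42069697e+01,  3.90947400e-05,
        9.43251798e-03, -9.59070007e-06]), 'tool_pos': array([ 0.26196257, -0.56694269, 
[... 404 characters left out ...]
 150.5], 0.97)]
side stencil_window [([230.4, 320.3], 0.7)]
side stencil_grip [([182.7, 282.5], 0.87)]
side board [([271.1, 209.1], 0.85), ([283.0, 197.6], 0.71)]
side rack [([293.9, 160.1], 0.79), ([230.0, 321.9], 0.45)]
side salt_shaker [([270.2, 270.9], 0.83)]
side spice_jar [([245.9, 257.6], 0.89)]
side jam_jar [([309.0, 288.1], 0.57)]
top slab_base_mid [([254.7, 154.0], 0.92)]
top slab_a_mid [([168.9, 152.6], 0.77), ([370.6, 227.0], 0.46)]
top stencil_window [([374.5, 225.2], 0.88)]
top stencil_grip [([345.1, 257.6], 0.68)]
top board [([257.1, 170.3], 0.91)]
top rack [([180.3, 127.4], 0.65)]
top salt_shaker [([330.8, 186.1], 0.79), ([373.5, 225.5], 0.22)]
top spice_jar []
top jam_jar []
```

```bash
python3 - <<'E'
from h import *
for n in('side','top'):
    im=cv2.imread(f'pics/{n}0.png'); cv2.imwrite(f'pics/{n}0b.png',cv2.resize(im,(768,576),interpolation=cv2.INTER_CUBIC))
E
```

```text
(no output)
```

View pics/top0b.png

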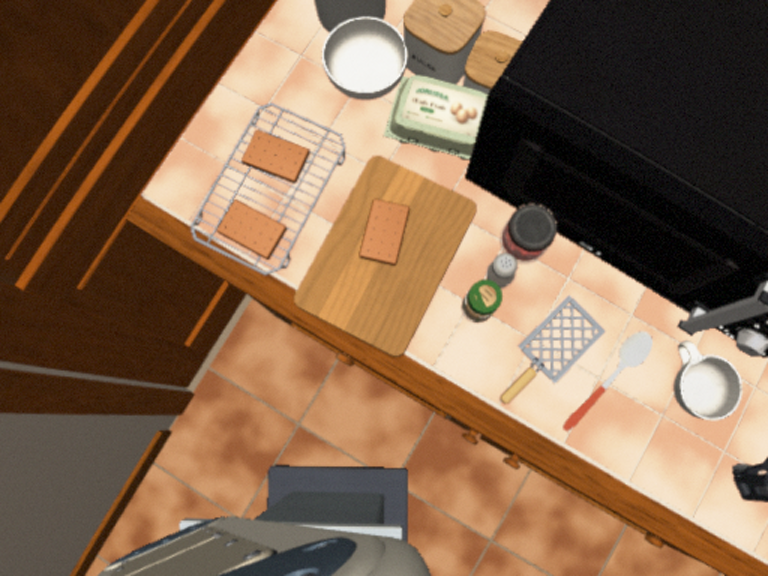

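View pics/side0b.png

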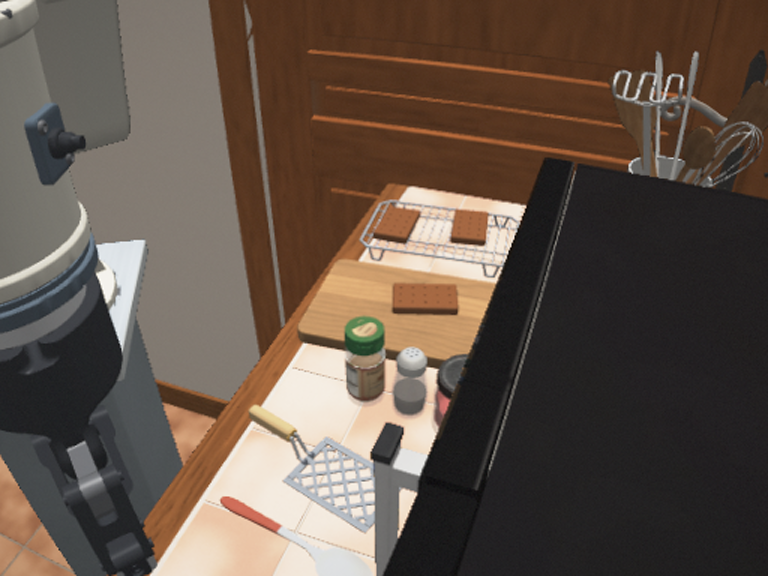

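The top view shows the board slab at about (256,154) px. The rack slabs are at (184,104) and (167,152), the stencil window at (375,226) and its grip at (346,256). The jars stand near (355,155), (335,178) and (323,199). The side view agrees. Next I fit the slab outlines.

```bash
cat >> h.py <<'E'
from scipy.optimize import minimize
S=4
def box(x,y,yaw,z0,l,w,h):
    c,s=np.cos(yaw),np.sin(yaw)
    return np.array([[x+c*a*l/2-s*b*w/2,y+s*a*l/2+c*b*w/2,z] for a in(-1,1) for b in(-1,1) for z in(z0,z0+h)])
def crop(im,c,r=40):
    c=np.round(c).astype(int);o=np.maximum(c-r,0);sub=im[o[1]:c[1]+r,o[0]:c[0]+r]
    return o,cv2.resize(sub,None,fx=S,fy=S,interpolation=cv2.INTER_CUBIC)
def fitbox(n,mask,o,x0,z0,dims):
    def rend(v):
        p=(proj(n,box(*v,z0,*dims))-o+.5)*S-.5
        m=np.zeros(mask.shape,np.uint8);cv2.fillConvexPoly(m,cv2.convexHull(np.round(p*16).astype(np.int32)),1,shift=4);return m
    f=lambda u:float((rend([u[0]/100,u[1]/100,u[2]])!=mask).sum())
    best=None
    for dy in(-.3,0,.3):
        u0=np.array([x0[0]*100,x0[1]*100,x0[2]+dy])
        r=minimize(f,u0,method='Nelder-Mead',options=dict(initial_simplex=u0+np.vstack([np.zeros(3),np.diag([.6,.6,.15])]),xatol=1e-3,fatol=.5))
        if best is None or r.fun<best.fun:best=r
    return np.array([best.x[0]/100,best.x[1]/100,best.x[2]]),best.fun/mask.sum()
E
cat > slabs.py <<'E'
from h import *
SL=(.09,.056,.014)
def slabmask(im,c,r=40):
    o,s=crop(im,c,r)
    lab=cv2.cvtColor(s,cv2.COLOR_BGR2LAB).astype(float)
    ctr=np.round((np.array(c)-o+.5)*S).astype(int)
    ref=np.median(lab[ctr[1]-8:ctr[1]+8,ctr[0]-8:ctr[0]+8].reshape(-1,3),0)
    return o,s,lab,ref
E
python3 - <<'E'
from slabs import *
im=cv2.imread('pics/top0.png')
for nm,c in dict(base=(256,154),a=(184,104),b=(167,152)).items():
    o,s,lab,ref=slabmask(im,c,32)
    hsv=cv2.cvtColor(s,cv2.COLOR_BGR2HSV)
    print(nm,ref,hsv[128,128],[hsv[128+int(d*4*np.sin(t)),128+int(d*4*np.cos(t))].tolist() for d in(27,) for t in(0,1.57,3.14,4.7)])
    cv2.imwrite(f'pics/c_{nm}.png',s)
o,s=crop(im,(365,238),45)
cv2.imwrite('pics/c_st.png',s)
cv2.imwrite('pics/m1.png',np.hstack([cv2.resize(cv2.imread(f'pics/c_{k}.png'),(256,256)) for k in('base','a','b')]))
E
```

```text
base [166. 150. 167.] [ 12 148 205] [[16, 151, 183], [16, 151, 183], [16, 150, 191], [15, 151, 186]]
a [167. 150. 167.] [ 12 145 199] [[13, 52, 219], [13, 99, 236], [15, 73, 242], [12, 67, 216]]
b [169. 150. 166.] [ 13 143 202] [[14, 67, 233], [11, 104, 149], [13, 100, 236], [16, 24, 205]]
```

View pics/m1.png

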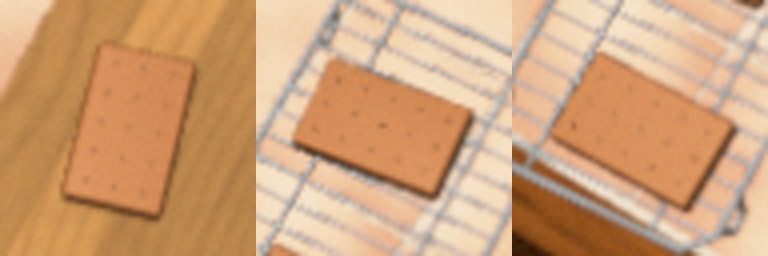

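View pics/c_st.png

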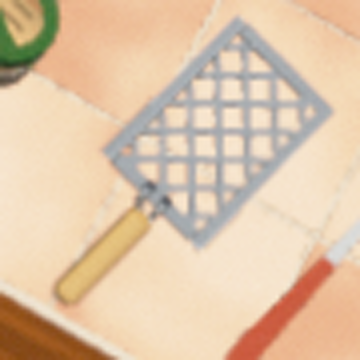

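The crops show clean slab top faces with thin dark sides, and the stencil frame with its grip pointing down-left. I'll fit the top faces.

```bash
cat >> slabs.py <<'E'
def topfit(im,c,ztop,yaw,r=32,thr=None):
    o,s,lab,ref=slabmask(im,c,r)
    d=np.linalg.norm((lab-ref)*[.5,1,1],axis=2)
    m=(d<(thr or 11)).astype(np.uint8)
    n,l,st,_=cv2.connectedComponentsWithStats(cv2.morphologyEx(m,cv2.MORPH_OPEN,np.ones((9,9))))
    q=np.round((np.array(c)-o+.5)*S).astype(int)
    m=(l==l[q[1],q[0]]).astype(np.uint8)
    m=cv2.morphologyEx(m,cv2.MORPH_CLOSE,np.ones((15,15)))
    p=onz('top',[c],ztop)[0]
    v,e=fitbox('top',m,o,(p[0],p[1],yaw),ztop,(.09,.056,0.0))
    ct=cv2.findContours(m,cv2.RETR_EXTERNAL,cv2.CHAIN_APPROX_NONE)[0][0].reshape(-1,2)
    W=onz('top',(ct+.5)/S-.5+o,ztop)[:,:2].astype(np.float32)
    return v,e,cv2.minAreaRect(W*1000)
E
python3 - <<'E'
from slabs import *
im=cv2.imread('pics/top0.png')
A=rot(camera_params('top')['attitude'])
print('pixel right,down in world',A[:,0].round(2),A[:,1].round(2))
def py(c,d,z):
    P=onz('top',[c,np.add(c,d)],z);w=P[1]-P[0];return np.arctan2(w[1],w[0])
for nm,c,d,z in [('base',(256,154),(2,-12),.035),('a',(184,104),(12,4),.039),('b',(167,152),(12,5.5),.039)]:
    v,e,r=topfit(im,c,z,py(c,d,z)); print(nm,v.round(4),np.degrees(v[2]).round(1),'err',round(e,3),r)
o,s=crop(im,(365,238),45)
lab=cv2.cvtColor(s,cv2.COLOR_BGR2LAB).astype(int); print(lab[50*4//4,240],lab[250,110],lab[200,50])
g=(lab[...,2]<134).astype(np.uint8); n,l,st,_=cv2.connectedComponentsWithStats(g);k=1+st[1:,4].argmax()
ys,xs=np.nonzero(l==k);h=cv2.convexHull(np.c_[xs,ys].astype(np.int32));m=np.zeros(g.shape,np.uint8);cv2.fillPoly(m,[h],1)
p=onz('top',[(375,226)],.0025)[0]
v,e=fitbox('top',cv2.morphologyEx(m,cv2.MORPH_OPEN,cv2.getStructuringElement(2,(81,81))),o,(p[0],p[1],py((346,256),(29,-30),0)),.0025,(.11,.076,0));print('stencil',v,np.degrees(v[2]),e)
y=(lab[...,2]>152)&(lab[...,1]<140);n,l,st,_=cv2.connectedComponentsWithStats(y.astype(np.uint8));print(st)
k=l[250,110];m=(l==k).astype(np.uint8);p=onz('top',[(346,256)],.03)[0]
u,e=fitbox('top',m,o,(p[0],p[1],v[2]),.021,(.062,.014,.018));print('grip',u,np.degrees(u[2]),e,'pred',v[:2]-.1*np.array([np.cos(v[2]),np.sin(v[2])]))
for nm,c,z in [('salt',(335,178),.09),('spice',(324,198),.106),('jam',(354,153),.082)]: print(nm,onz('top',[c],z))
print('board',onz('top',[(257.1,170.3)],0),'rack',onz('top',[(180.3,127.4)],0),'side slab?',onz('side',[(283.4,196.7),(263.2,150.5)],.03))
E
```

```text
pixel right,down in world [ 0.01 -1.   -0.02] [-0.98 -0.01 -0.2 ]
base [ 0.5768 -0.1253 -0.2255] -12.9 err 0.572 ((570.8406372070312, -130.25466918945312), (143.8302764892578, 139.05499267578125), 0.4924548864364624)
a [ 0.6858  0.0359 -1.9451] -111.4 err 0.16 ((685.7380981445312, 34.7327880859375), (86.0606689453125, 52.292884826660156), 68.85781860351562)
b [ 0.5734  0.0654 -2.1086] -120.8 err 0.152 ((572.5949096679688, 64.22068786621094), (86.22679138183594, 53.57133102416992), 61.881717681884766)
[177 129 130] [202 132 166] [229 131 145]
stencil [ 0.41807292 -0.39032264 -0.80259593] -45.98535968614027 0.07694360773248941
[[     0      0    360    360 119618]
 [     0      0     62     60   3259]
 [    97      0      4      5     11]
 [   103      0     10      6     38]
 [   123      0      5      3      9]
 [   115      0     97     46   1888]
 [   140      0      5      3     12]
 [   353      0      5      8     13]
 [   114      5      1      1      1]
 [   349      9      1      1      1]
 [   357      8      3      1      3]
 [   359     12      1      2      2]
 [   117   
[... 1414 characters left out ...]
  7     10     46]
 [    83    310      2      3      3]
 [    67    314      4      2      5]
 [   331    351     29      9    132]
 [   325    355      4      5     14]
 [   328    354      3      2      4]
 [   317    356      4      4     12]]
grip [ 0.34949001 -0.32097053 -0.79389273] -45.48670309897922 0.08785755983654407 pred [ 0.3485887  -0.31840641]
salt [[ 0.50495394 -0.29296387  0.09      ]]
spice [[ 0.46085915 -0.26784999  0.106     ]]
jam [[ 0.56016585 -0.33502599  0.082     ]]
board [[ 5.40440165e-01 -1.33097935e-01  1.11022302e-16]] rack [[ 6.40226313e-01  4.49352070e-02 -1.11022302e-16]] side slab? [[ 0.57222843 -0.12579676  0.03      ]
 [ 0.56829977  0.06280597  0.03      ]]
```

```bash
python3 - <<'E'
from slabs import *
im=cv2.imread('pics/top0.png');vis=[]
for nm,c,z,v0 in [('base',(256,154),.035,(.574,-.127,-.22)),('a',(184,104),.039,(.6858,.0355,-1.945)),('b',(167,152),.039,(.573,.065,-2.08))]:
    o,s=crop(im,c,32);lab=cv2.cvtColor(cv2.GaussianBlur(s,(0,0),2),cv2.COLOR_BGR2LAB)
    a=lab[...,1];t,m=cv2.threshold(a,0,1,cv2.THRESH_OTSU)
    m[lab[...,0]<135]=0
    m=cv2.morphologyEx(m,cv2.MORPH_OPEN,np.ones((13,13),np.uint8))
    l=cv2.connectedComponents(m)[1];m=(l==l[128,128]).astype(np.uint8)
    m=cv2.morphologyEx(m,cv2.MORPH_CLOSE,np.ones((15,15),np.uint8))
    ct=max(cv2.findContours(m,cv2.RETR_EXTERNAL,cv2.CHAIN_APPROX_NONE)[0],key=len).reshape(-1,2)
    W=onz('top',(ct+.5)/S-.5+o,z)[:,:2].astype(np.float32)
    r=cv2.minAreaRect(W*1000);k=np.sqrt(m.sum()/ (S*S))
    v,e=fitbox('top',m,o,v0,z,(.0875,.0535,0.));
    print(nm,t,v.round(4),np.degrees(v[2]).round(1),round(e,3),np.round(r[0],1),np.round(r[1],1),round(r[2],1))
    q=(proj('top',box(*v,z,.09,.056,0))-o+.5)*S
    cv2.polylines(s,[cv2.convexHull(np.round(q).astype(np.int32))],1,(255,0,0),1);vis.append(s)
cv2.imwrite('pics/fit.png',np.hstack(vis))
E
```

```text
base 146.0 [ 0.5708 -0.13   -0.2243] -12.8 0.035 [ 570.7 -129.8] [53.8 87.6] 77.3
a 141.0 [ 0.6861  0.0349 -1.947 ] -111.6 0.042 [686.   34.8] [87.5 53.2] 68.4
b 142.0 [ 0.5717  0.0642 -2.0556] -117.8 0.043 [571.7  64.2] [87.3 57.4] 63.6
```

View pics/fit.png

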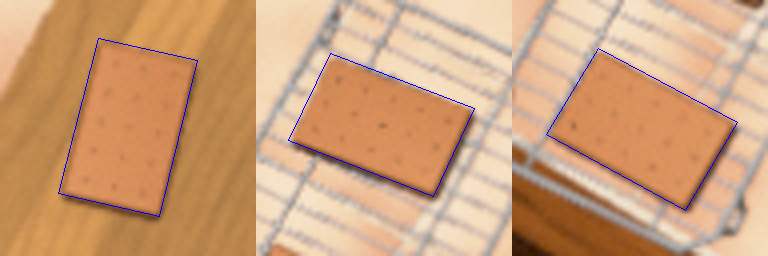

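Fits agree with the given sizes: rectangles about 88x54 mm inside the rounded edges, and the two rack slabs 118 mm apart. Now a helper turns targets into slide/turn numbers.

```bash
cat > go.py <<'E'
from h import *
import sys
def delta(x,y,z,yaw):
    s=status.get_state();Rm=rot(s['orientation']);P=s['tool_pos']
    cy=np.degrees(np.arctan2(Rm[1,0],Rm[0,0]))
    sl=Rm.T@(np.array([x,y,z])-P)*1000; t=-((yaw-cy+180)%360-180)
    print('now',P.round(4),'yaw',cy.round(2),'zax',Rm[:,2].round(4),'F',s['ft_force'].round(2),'w',round(s['width'],3),'ff',round(s['finger_force'],1),'t',s['time_s'].round(2) if hasattr(s['time_s'],'round') else s['time_s'])
    print('-> slide',sl.round(1),'turn',round(t,2),'rows',np.ceil(np.linalg.norm(sl)/60),np.ceil(abs(t)/10))
if __name__=='__main__':
    delta(*map(float,sys.argv[1:5]))
E
python3 go.py .45 -.05 .25 24.8; python3 - <<'E'
from h import *
print(onz('top',[(313,120),(320,100),(512,233)],.3).round(3),onz('top',[(313,120),(512,233)],0.).round(3))
E
```

```text
now [ 0.2621 -0.5674  0.2483] yaw 24.8 zax [ 0. -0. -1.] F [ 0.26 -0.23 -0.26] w 1.001 ff 0.0 t 1.0
-> slide [ 387.5 -390.9   -1.7] turn -0.0 rows 10.0 1.0
[[ 0.553 -0.227  0.3  ]
 [ 0.588 -0.239  0.3  ]
 [ 0.374 -0.541  0.3  ]] [[ 0.66  -0.26  -0.   ]
 [ 0.402 -0.711  0.   ]]
```

Call:
{"fn": "apply_moves", "kwargs": {"slide": [[39,-39,0],[78,-78,0],[117,-117,0],[156,-156,0],[195,-195,0]], "turn": [0,-8,-16,-24,-32], "claw": 0.22}}

```text
time_s: 1.62
tool_pos: [0.3578, -0.307, 0.2485]
orientation: [0.0, 0.879, 0.477, 0.0]
ft_force: [0.5, 0.2, -0.4]
width: 0.783
finger_force: 0.0
```

```bash
python3 go.py .45 -.05 .25 68.4
```

```text
now [ 0.3578 -0.307   0.2485] yaw 57.04 zax [ 6.e-04 -3.e-04 -1.e+00] F [ 0.51  0.18 -0.36] w 0.783 ff 0.0 t 1.625
-> slide [265.8 -62.5  -1.5] turn -11.36 rows 5.0 2.0
```

Call:
{"fn": "apply_moves", "kwargs": {"slide": [[55,-13,0],[110,-26,0],[165,-39,0],[220,-52,0],[266,-62,0]], "turn": [0,-3,-6,-9,-11.5]}}

```text
time_s: 2.25
tool_pos: [0.4517, -0.05, 0.2486]
orientation: [0.0, 0.827, 0.562, 0.0]
ft_force: [0.8, -0.7, -0.0]
width: 0.78
finger_force: 0.0
```

```bash
python3 go.py .686 .035 .15 68.4
```

```text
now [ 0.4517 -0.05    0.2486] yaw 68.43 zax [ 9.e-04 -0.e+00 -1.e+00] F [ 0.79 -0.67 -0.05] w 0.78 ff 0.0 t 2.25
-> slide [165.2 186.6  98.8] turn 0.03 rows 5.0 1.0
```

Call:
{"fn": "apply_moves", "kwargs": {"slide": [[35,40,10],[70,80,30],[105,120,55],[140,160,80],[165,187,99]], "turn": [0,0,0,0,0], "claw": 0.16}}

```text
time_s: 2.88
tool_pos: [0.6876, 0.033, 0.1478]
orientation: [-0.0, 0.827, 0.562, -0.0]
ft_force: [0.2, -0.4, 0.0]
width: 0.842
finger_force: 0.0
```

```bash
python3 - <<'E'
from go import *
delta(.686,.035,.046,68.4)
for n in('side','top'):
    im=read_camera(n)[...,::-1]; c=proj(n,[.686,.035,.13])[0]; P=status.get_state()['tool_pos']; Rm=rot(status.get_state()['orientation'])
    o,s=crop(im,c,45)
    for f,col in((17,(0,255,0)),(4,(0,0,255)),(0,(255,0,0))):
        for h in(-36,0,36):
            q=(proj(n,P+Rm@[0,h/1000,f/1000])[0]-o+.5)*S; cv2.circle(s,tuple(np.round(q).astype(int).tolist()),3,col,1)
    cv2.imwrite(f'pics/g_{n}.png',s)
a,b=[cv2.imread(f'pics/g_{n}.png') for n in('side','top')]
cv2.imwrite('pics/g.png',np.hstack([a,b[:a.shape[0]]]))
E
```

```text
now [0.6876 0.033  0.1478] yaw 68.32 zax [-2.e-04  0.e+00 -1.e+00] F [ 0.17 -0.39  0.05] w 0.842 ff 0.0 t 2.875
-> slide [  1.2  -2.2 101.8] turn -0.08 rows 2.0 1.0
```

View pics/g.png

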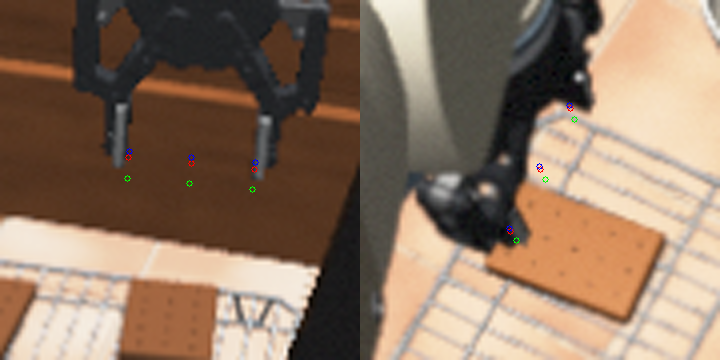

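The fingertips show about 9.5 mm ahead of the TCP at this opening, and the jaws line up with the slab. At a 56 mm opening the tips should stand about 13 mm ahead, so I'll grip with the TCP at z = 0.042.

Call:
{"fn": "apply_moves", "kwargs": {"slide": [[1,-2,40],[1,-2,75],[1,-2,95],[1,-2,106],[1,-2,106]], "turn": [0,0,0,0,0]}}

```text
time_s: 3.6
tool_pos: [0.6844, 0.0336, 0.0434]
orientation: [-0.0, 0.828, 0.561, -0.0]
ft_force: [0.4, -0.6, -0.5]
width: 0.842
finger_force: 0.0
```

Call:
{"fn": "apply_moves", "kwargs": {"slide": [[0,0,0],[0,0,0],[0,0,0],[0,0,0],[0,0,0]], "turn": [0,0,0,0,0], "claw": 0.6}}

```text
time_s: 4.22
tool_pos: [0.6857, 0.0338, 0.0451]
orientation: [0.001, 0.828, 0.561, 0.001]
ft_force: [-0.3, -0.9, 6.6]
width: 0.633
finger_force: 63.8
```

Call:
{"fn": "apply_moves", "kwargs": {"slide": [[0,0,-5],[0,0,-15],[0,0,-30],[0,0,-60],[0,0,-60]], "turn": [0,0,0,0,0]}}

```text
time_s: 4.85
tool_pos: [0.6865, 0.0339, 0.1066]
orientation: [0.001, 0.828, 0.561, 0.002]
ft_force: [0.9, -0.3, -0.4]
width: 0.636
finger_force: 63.3
```

```bash
python3 - <<'E'
from go import *
delta(.5708,-.13,.15,-12.8)
P=status.get_state()['tool_pos']
for n in('side','top'):
    im=read_camera(n)[...,::-1]; o,s=crop(im,proj(n,P)[0],40)
    cv2.imwrite(f'pics/g_{n}.png',s)
a,b=[cv2.imread(f'pics/g_{n}.png') for n in('side','top')]
cv2.imwrite('pics/g2.png',np.hstack([a,b]))
E
```

```text
now [0.6865 0.0339 0.1066] yaw 68.3 zax [ 5.3e-03  3.0e-04 -1.0e+00] F [ 0.93 -0.34 -0.36] w 0.636 ff 63.3 t 4.85
-> slide [-195.   -46.6  -44. ] turn 81.1 rows 4.0 9.0
```

View pics/g2.png

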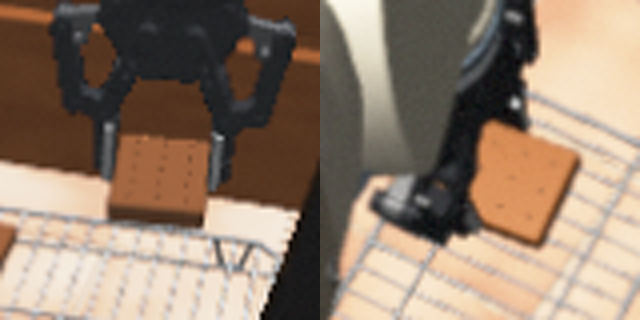

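```bash
python3 - <<'E'
from go import *
s=status.get_state();P=s['tool_pos'];Rm=rot(s['orientation']);print(P,s['joint_vel'].round(3))
P0=np.array([.6865,.0339,.1066]);o=np.round(proj('side',P0)[0]).astype(int)-40
for y in(-31,-27,27,31):
    print(y,[((proj('side',P0+Rm@[0,y/1000,f/1000])[0]-o+.5)*4).round(0).tolist() for f in(0,5,10,15,20)])
for f in (6,13,20):print('slab near end edge at f',f,[((proj('side',P0+Rm@[e*.045,0,f/1000])[0]-o+.5)*4).round(0).tolist() for e in(-1,1)])
delta(.5708,-.13,.15,-12.8)
E
```

```text
[0.68451101 0.0337791  0.10369866] [-0.001  0.022  0.015 -0.    -0.001  0.001]
-31 [[108.0, 157.0], [107.0, 164.0], [107.0, 172.0], [106.0, 179.0], [106.0, 187.0]]
-27 [[115.0, 157.0], [114.0, 165.0], [114.0, 173.0], [113.0, 180.0], [112.0, 188.0]]
27 [[207.0, 166.0], [206.0, 174.0], [205.0, 181.0], [205.0, 189.0], [204.0, 196.0]]
31 [[214.0, 167.0], [213.0, 174.0], [212.0, 182.0], [211.0, 189.0], [211.0, 197.0]]
slab near end edge at f 6 [[154.0, 208.0], [165.0, 136.0]]
slab near end edge at f 13 [[153.0, 219.0], [164.0, 147.0]]
slab near end edge at f 20 [[152.0, 229.0], [163.0, 157.0]]
now [0.6845 0.0338 0.1037] yaw 68.3 zax [ 8.e-04  0.e+00 -1.e+00] F [ 0.26  0.08 -0.71] w 0.631 ff 63.3 t 4.95
-> slide [-194.2  -45.1  -46.4] turn 81.1 rows 4.0 9.0
```

Call:
{"fn": "apply_moves", "kwargs": {"slide": [[-15,-4,-20],[-45,-11,-35],[-80,-19,-45],[-115,-28,-46],[-150,-36,-46]], "turn": [10,20,30,40,50]}}

```text
time_s: 5.58
tool_pos: [0.5941, -0.093, 0.1484]
orientation: [-0.0, 0.988, 0.156, -0.001]
ft_force: [1.1, -0.3, -0.3]
width: 0.638
finger_force: 63.4
```

```bash
python3 go.py .569 -.1296 .1 -12.8
```

```text
now [ 0.5941 -0.093   0.1484] yaw 17.98 zax [-1.5e-03  2.0e-04 -1.0e+00] F [ 1.08 -0.32 -0.34] w 0.638 ff 63.4 t 5.575
-> slide [-35.1  27.1  48.4] turn 30.78 rows 2.0 4.0
```

Call:
{"fn": "apply_moves", "kwargs": {"slide": [[-12,9,16],[-24,18,32],[-35,27,48],[-35,27,48],[-35,27,48]], "turn": [10,20,30.6,30.6,30.6]}}

```text
time_s: 6.2
tool_pos: [0.571, -0.1286, 0.1013]
orientation: [-0.0, 0.994, -0.105, -0.0]
ft_force: [-0.7, -0.6, -0.5]
width: 0.631
finger_force: 63.4
```

```bash
python3 - <<'E'
from go import *
for i in range(3): read_camera('top')
delta(.569,-.1296,.054,-12.8)
E
```

```text
now [ 0.5715 -0.1285  0.1019] yaw -12.16 zax [ 1.1e-03 -2.0e-04 -1.0e+00] F [-0.13  0.04 -0.51] w 0.628 ff 63.4 t 6.35
-> slide [-2.2  1.6 47.9] turn 0.64 rows 1.0 1.0
```

Call:
{"fn": "apply_moves", "kwargs": {"slide": [[-2,1.5,25],[-2,1.5,40],[-2,1.5,47],[-2,1.5,47],[-2,1.5,47]], "turn": [0.6,0.6,0.6,0.6,0.6]}}

```text
time_s: 6.98
tool_pos: [0.5689, -0.1298, 0.0548]
orientation: [-0.0, 0.994, -0.112, 0.0]
ft_force: [-1.3, 1.7, 5.2]
width: 0.63
finger_force: 63.9
```

```bash
python3 - <<'E'
from go import *
for i in range(3): read_camera('top')
delta(.569,-.1296,.052,-12.8)
E
```

```text
now [ 0.5689 -0.1298  0.0548] yaw -12.88 zax [ 7.e-04 -0.e+00 -1.e+00] F [-1.44  0.76  5.07] w 0.631 ff 64.1 t 7.125
-> slide [ 0.1 -0.3  2.8] turn -0.08 rows 1.0 1.0
```

Contact with the base slab at 5 N. I'll release gently and rise.

Call:
{"fn": "apply_moves", "kwargs": {"slide": [[0,0,0],[0,0,0],[0,0,0],[0,0,-10],[0,0,-40]], "turn": [0,0,0,0,0], "claw": 0.16}}

```text
time_s: 7.75
tool_pos: [0.5674, -0.1297, 0.0939]
orientation: [-0.0, 0.994, -0.112, -0.001]
ft_force: [-0.1, 0.5, 0.7]
width: 0.841
finger_force: 0.0
```

```bash
python3 go.py .572 .064 .17 62.2
```

```text
now [ 0.5674 -0.1297  0.0939] yaw -12.91 zax [-2.8e-03  7.0e-04 -1.0e+00] F [-0.11  0.52  0.75] w 0.841 ff 0.0 t 7.75
-> slide [ -39.  -189.8  -75.9] turn -75.11 rows 4.0 8.0
```

Call:
{"fn": "apply_moves", "kwargs": {"slide": [[0,0,-25],[-8,-40,-50],[-18,-85,-60],[-28,-130,-60],[-39,-175,-60]], "turn": [-8,-18,-28,-38,-48]}}

```text
time_s: 8.38
tool_pos: [0.5698, 0.0507, 0.1554]
orientation: [0.0, 0.953, 0.304, 0.001]
ft_force: [0.7, 0.2, -0.5]
width: 0.841
finger_force: 0.0
```

```bash
cat > look.py <<'E'
from slabs import *
def fit(im,c,z,v0,r=32,dims=(.0875,.0535,0.)):
    o,s=crop(im,c,r);lab=cv2.cvtColor(cv2.GaussianBlur(s,(0,0),2),cv2.COLOR_BGR2LAB)
    t,m=cv2.threshold(lab[...,1],0,1,cv2.THRESH_OTSU); m[lab[...,0]<135]=0
    m=cv2.morphologyEx(m,cv2.MORPH_OPEN,np.ones((13,13),np.uint8))
    l=cv2.connectedComponents(m)[1];m=(l==l[r*4,r*4]).astype(np.uint8)
    m=cv2.morphologyEx(m,cv2.MORPH_CLOSE,np.ones((15,15),np.uint8))
    ct=max(cv2.findContours(m,cv2.RETR_EXTERNAL,cv2.CHAIN_APPROX_NONE)[0],key=len).reshape(-1,2)
    W=onz('top',(ct+.5)/S-.5+o,z)[:,:2].astype(np.float32);q=cv2.minAreaRect(W*1000)
    v,e=fitbox('top',m,o,v0,z,dims);return v,e,q,s,o
E
python3 - <<'E'
from look import *; from go import delta
im=read_camera('top')[...,::-1].copy();cv2.imwrite('pics/t1.png',im)
v,e,q,s,o=fit(im,proj('top',[.571,-.13,.049])[0].round(),.049,(.571,-.13,-.224))
print(v.round(4),np.degrees(v[2]).round(1),round(e,3),q)
delta(.572,.064,.15,62.2)
E
```

```text
[ 0.5722 -0.1307 -0.2248] -12.9 0.026 ((572.40380859375, -130.40255737304688), (54.19736862182617, 88.26029968261719), 77.25439453125)
now [0.5695 0.0552 0.1553] yaw 35.95 zax [ 0.0012  0.0024 -1.    ] F [ 0.02  3.88 -0.29] w 0.836 ff 0.0 t 8.425
-> slide [ 7.2 -5.7  5.3] turn -26.25 rows 1.0 3.0
```

Slab 1 lies within about 1.5 mm of the base. The top camera reads about 2 mm too far in x, so I correct for that. On to slab b.

```bash
python3 go.py .570 .0645 .1 62.2
```

```text
now [0.5695 0.0552 0.1553] yaw 35.95 zax [ 0.0012  0.0024 -1.    ] F [ 0.02  3.88 -0.29] w 0.836 ff 0.0 t 8.425
-> slide [ 5.7 -7.2 55.3] turn -26.25 rows 1.0 3.0
```

Call:
{"fn": "apply_moves", "kwargs": {"slide": [[5,-5,10],[10,-11,25],[10,-11,45],[10,-11,55],[10,-11,55]], "turn": [-9,-18,-27,-27,-27]}}

```text
time_s: 9.05
tool_pos: [0.5711, 0.0639, 0.099]
orientation: [-0.0, 0.858, 0.514, -0.0]
ft_force: [-0.8, -0.7, -0.1]
width: 0.836
finger_force: 0.0
```

```bash
python3 - <<'E'
from go import *
for i in range(3): read_camera('top')
delta(.570,.0645,.041,62.2)
E
```

```text
now [0.5719 0.064  0.1001] yaw 61.98 zax [ 1.1e-03  1.0e-04 -1.0e+00] F [-1.05 -0.41  0.22] w 0.841 ff 0.0 t 9.2
-> slide [-0.5 -2.  59.1] turn -0.22 rows 1.0 1.0
```

Call:
{"fn": "apply_moves", "kwargs": {"slide": [[-0.5,-1.5,25],[-0.5,-1.5,45],[-0.5,-1.5,54],[-0.5,-1.5,58.5],[-0.5,-1.5,58.5]], "turn": [0,0,0,0,0]}}

```text
time_s: 9.82
tool_pos: [0.5701, 0.0644, 0.0411]
orientation: [0.0, 0.857, 0.516, 0.0]
ft_force: [0.2, -0.2, -0.3]
width: 0.841
finger_force: 0.0
```

Call:
{"fn": "apply_moves", "kwargs": {"slide": [[0,0,0],[0,0,0],[0,0,0],[0,0,0],[0,0,0]], "turn": [0,0,0,0,0], "claw": 0.6}}

```text
time_s: 10.45
tool_pos: [0.5705, 0.0644, 0.0419]
orientation: [0.0, 0.857, 0.516, 0.001]
ft_force: [-1.4, -0.8, 5.7]
width: 0.637
finger_force: 63.8
```

```bash
python3 go.py .5695 -.1298 .1 -12.9
```

```text
now [0.5705 0.0644 0.0419] yaw 62.09 zax [ 1.4e-03  1.0e-04 -1.0e+00] F [-1.38 -0.85  5.74] w 0.637 ff 63.8 t 10.45
-> slide [-172.    90.1  -58.2] turn 74.99 rows 4.0 8.0
```

Call:
{"fn": "apply_moves", "kwargs": {"slide": [[0,0,-10],[0,0,-35],[-20,10,-65],[-60,31,-85],[-100,52,-85]], "turn": [0,0,8,18,28]}}

```text
time_s: 11.08
tool_pos: [0.5704, -0.0494, 0.1286]
orientation: [0.001, 0.957, 0.291, 0.002]
ft_force: [0.2, 0.2, -2.5]
width: 0.64
finger_force: 63.4
```

```bash
python3 go.py .5695 -.1298 .1 -12.9
```

```text
now [ 0.5704 -0.0494  0.1286] yaw 33.83 zax [ 4.3e-03 -4.0e-04 -1.0e+00] F [ 0.19  0.2  -2.52] w 0.64 ff 63.4 t 11.075
-> slide [-45.6  66.2  28.6] turn 46.73 rows 2.0 5.0
```

Call:
{"fn": "apply_moves", "kwargs": {"slide": [[-10,15,0],[-20,29,0],[-30,44,5],[-40,58,15],[-45,66,25]], "turn": [10,19,29,38,46.7]}}

```text
time_s: 11.7
tool_pos: [0.5689, -0.1291, 0.1014]
orientation: [0.0, 0.994, -0.113, 0.001]
ft_force: [0.1, 0.3, -0.8]
width: 0.632
finger_force: 63.4
```

```bash
python3 - <<'E'
from go import *
for i in range(6): read_camera('top')
delta(.5695,-.1298,.075,-12.9)
E
```

```text
now [ 0.569  -0.1279  0.1015] yaw -12.44 zax [ 7.e-04 -0.e+00 -1.e+00] F [-0.56 -0.29 -0.57] w 0.637 ff 63.3 t 12.0
-> slide [ 0.9  1.8 26.5] turn 0.46 rows 1.0 1.0
```

Call:
{"fn": "apply_moves", "kwargs": {"slide": [[1,2,12],[1,2,22],[1,2,29],[1,2,31],[1,2,31]], "turn": [0.5,0.5,0.5,0.5,0.5]}}

```text
time_s: 12.62
tool_pos: [0.5692, -0.1304, 0.0696]
orientation: [-0.0, 0.993, -0.114, -0.0]
ft_force: [-0.6, -0.4, 0.1]
width: 0.632
finger_force: 63.4
```

Call:
{"fn": "apply_moves", "kwargs": {"slide": [[0,0,0.5],[0,0,1],[0,0,1.5],[0,0,2],[0,0,2]], "turn": [0,0,0,0,0]}}

```text
time_s: 13.25
tool_pos: [0.5692, -0.1304, 0.0678]
orientation: [0.0, 0.993, -0.114, -0.0]
ft_force: [-0.1, -0.2, -0.1]
width: 0.634
finger_force: 63.4
```

Call:
{"fn": "apply_moves", "kwargs": {"slide": [[0,-0.4,0.6],[0,-0.4,1.2],[0,-0.4,1.8],[0,-0.4,1.8],[0,-0.4,1.8]], "turn": [0,0,0,0,0]}}

```text
time_s: 13.88
tool_pos: [0.5694, -0.13, 0.066]
orientation: [-0.0, 0.993, -0.114, 0.0]
ft_force: [-0.2, 0.1, -0.4]
width: 0.636
finger_force: 63.4
```

Call:
{"fn": "apply_moves", "kwargs": {"slide": [[0,0,0.5],[0,0,1.0],[0,0,1.5],[0,0,1.5],[0,0,1.5]], "turn": [0,0,0,0,0]}}

```text
time_s: 14.5
tool_pos: [0.5694, -0.13, 0.0656]
orientation: [0.0, 0.993, -0.114, 0.0]
ft_force: [-3.7, 1.2, 12.2]
width: 0.64
finger_force: 64.9
```

Call:
{"fn": "apply_moves", "kwargs": {"slide": [[0,0,-0.8],[0,0,-0.8]], "turn": [0,0]}}

```text
time_s: 14.75
tool_pos: [0.5695, -0.13, 0.0656]
orientation: [0.0, 0.993, -0.114, 0.0]
ft_force: [-1.8, 1.5, 6.7]
width: 0.634
finger_force: 64.1
```

Call:
{"fn": "apply_moves", "kwargs": {"slide": [[0,0,0],[0,0,0],[0,0,0],[0,0,-10],[0,0,-40]], "turn": [0,0,0,0,0], "claw": 0.16}}

```text
time_s: 15.38
tool_pos: [0.5684, -0.1298, 0.1049]
orientation: [-0.0, 0.993, -0.114, -0.001]
ft_force: [-0.4, -0.9, 0.6]
width: 0.841
finger_force: 0.0
```

```bash
python3 go.py .40 -.12 .2 -45.7
```

```text
now [ 0.5684 -0.1298  0.1049] yaw -13.1 zax [-2.8e-03  7.0e-04 -1.0e+00] F [-0.38 -0.89  0.65] w 0.841 ff 0.0 t 15.375
-> slide [-166.5   28.6  -94.6] turn 32.6 rows 4.0 4.0
```

Call:
{"fn": "apply_moves", "kwargs": {"slide": [[0,0,-35],[-40,7,-65],[-85,15,-95],[-130,22,-95],[-166,28,-95]], "turn": [0,8,16,24,32.6]}}

```text
time_s: 16.0
tool_pos: [0.3998, -0.1195, 0.2012]
orientation: [-0.0, 0.921, -0.391, 0.001]
ft_force: [0.0, -0.5, 0.3]
width: 0.839
finger_force: 0.0
```

```bash
python3 - <<'E'
from look import *; from go import delta
im=read_camera('top')[...,::-1].copy();cv2.imwrite('pics/t2.png',im)
c=proj('top',[.571,-.13,.063])[0].round()
v,e,q,s,o=fit(im,c,.063,(.571,-.13,-.224),36)
print(v.round(4),np.degrees(v[2]).round(1),round(e,3),q)
ims=read_camera('side')[...,::-1].copy();cv2.imwrite('pics/s2.png',ims)
_,s2=crop(ims,proj('side',[.571,-.13,.04])[0],36)
cv2.imwrite('pics/pile.png',np.hstack([s,s2]))
delta(.349,-.319,.15,-45.7)
E
```

```text
[ 0.5299 -0.1119  1.7778] 101.9 0.67 ((574.481689453125, -127.78518676757812), (157.8851318359375, 152.48403930664062), 0.5871822834014893)
now [ 0.3978 -0.1191  0.2006] yaw -45.93 zax [-1.7e-03  4.0e-04 -1.0e+00] F [-0.03  0.64  0.35] w 0.84 ff 0.0 t 16.1
-> slide [109.8 174.   50.6] turn -0.23 rows 4.0 1.0
```

View pics/pile.png

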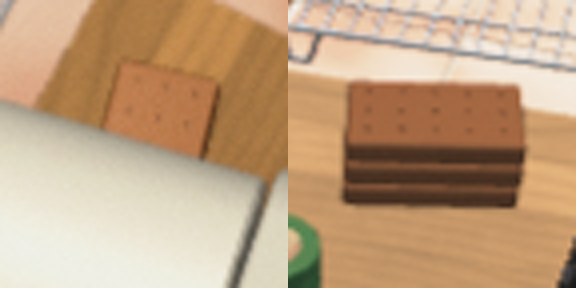

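The side view shows a neat pile of three with flush edges. Now the stencil.

Call:
{"fn": "apply_moves", "kwargs": {"slide": [[30,45,0],[60,90,0],[90,135,10],[110,174,30],[110,174,50]], "turn": [0,0,0,0,0], "claw": 0.45}}

```text
time_s: 16.73
tool_pos: [0.3538, -0.3233, 0.1504]
orientation: [0.001, 0.921, -0.389, 0.001]
ft_force: [-0.0, 0.2, -0.5]
width: 0.553
finger_force: 0.0
```

```bash
python3 - <<'E'
from go import *
for i in range(4): read_camera('side')
for t in ('stencil_grip','stencil_window'):
    for q in pinpoint('side',t)[:1]: print(t,q['score'],onz('side',[q['location']],.03 if 'grip' in t else 0).round(4))
delta(.348,-.3195,.06,-45.8)
E
```

```text
stencil_grip 0.92 [[ 0.3456 -0.3169  0.03  ]]
stencil_window 0.78 [[ 0.4227 -0.3915  0.    ]]
now [ 0.3544 -0.32    0.1512] yaw -45.63 zax [ 1.e-03 -9.e-04 -1.e+00] F [ 0.49 -0.19 -0.67] w 0.547 ff 0.0 t 17.025
-> slide [-5.   4.3 91.2] turn 0.17 rows 2.0 1.0
```

Call:
{"fn": "apply_moves", "kwargs": {"slide": [[-5,4.3,35],[-5,4.3,70],[-5,4.3,100],[-5,4.3,115],[-5,4.3,121]], "turn": [0,0,0,0,0]}}

```text
time_s: 17.65
tool_pos: [0.3475, -0.3193, 0.0293]
orientation: [0.0, 0.922, -0.388, 0.0]
ft_force: [-0.5, 0.1, -0.3]
width: 0.547
finger_force: 0.0
```

Call:
{"fn": "apply_moves", "kwargs": {"slide": [[0,0,0],[0,0,0]], "turn": [0,0]}}

```text
time_s: 17.9
tool_pos: [0.3476, -0.3198, 0.0302]
orientation: [0.0, 0.922, -0.388, 0.001]
ft_force: [0.1, -0.5, 0.0]
width: 0.548
finger_force: 0.0
```

```bash
python3 - <<'E'
from go import *
for n in('side','top'):
    im=read_camera(n)[...,::-1]; o,s=crop(im,proj(n,[.36,-.33,.03])[0],36); cv2.imwrite(f'pics/h_{n}.png',s)
cv2.imwrite('pics/h.png',np.hstack([cv2.imread(f'pics/h_{n}.png') for n in('side','top')]))
delta(.348,-.3195,.029,-45.8)
E
```

```text
now [ 0.3475 -0.3197  0.03  ] yaw -45.7 zax [ 0.001 -0.001 -1.   ] F [ 0.48 -0.29 -0.51] w 0.556 ff 0.0 t 18.0
-> slide [ 0.2 -0.5  1. ] turn 0.1 rows 1.0 1.0
```

View pics/h.png

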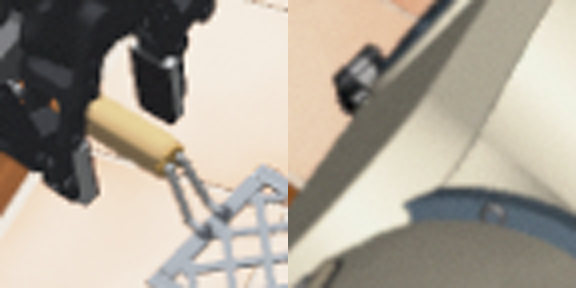

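The side view shows the bar between the two open fingers, centred and aligned, with the tips clear of the worktop. I'll close on it.

Call:
{"fn": "apply_moves", "kwargs": {"slide": [[0,0,0],[0,0,0],[0,0,0],[0,0,0],[0,0,0]], "turn": [0,0,0,0,0], "claw": 1.0}}

```text
time_s: 18.62
tool_pos: [0.3471, -0.3194, 0.0295]
orientation: [0.0, 0.922, -0.388, 0.0]
ft_force: [-0.5, 1.5, 5.3]
width: 0.15
finger_force: 60.6
```

Call:
{"fn": "apply_moves", "kwargs": {"slide": [[0,0,0],[0,0,-10],[0,0,-30],[0,0,-55],[0,0,-80]], "turn": [0,0,0,0,0]}}

```text
time_s: 19.25
tool_pos: [0.3468, -0.3191, 0.1103]
orientation: [-0.0, 0.922, -0.388, -0.0]
ft_force: [0.2, 0.3, -1.2]
width: 0.149
finger_force: 59.7
```

```bash
python3 go.py .31 -.28 .2 -45.7
```

```text
now [ 0.3468 -0.3191  0.1103] yaw -45.7 zax [-4.e-04  4.e-04 -1.e+00] F [ 0.17  0.3  -1.2 ] w 0.149 ff 59.7 t 19.25
-> slide [-53.7  -0.9 -89.7] turn 0.0 rows 2.0 1.0
```

Call:
{"fn": "apply_moves", "kwargs": {"slide": [[0,0,-40],[0,0,-80],[-15,0,-110],[-32,0,-120],[-50,0,-120]], "turn": [0,0,0,0,0]}}

```text
time_s: 19.88
tool_pos: [0.3118, -0.2832, 0.2301]
orientation: [0.0, 0.922, -0.388, 0.001]
ft_force: [0.2, 0.7, -0.9]
width: 0.152
finger_force: 59.8
```

```bash
python3 - <<'E'
from go import *
for i in range(2): read_camera('top')
delta(.40,-.10,.23,-12.9)
im=read_camera('top')[...,::-1].copy();cv2.imwrite('pics/t3.png',im)
from look import fit
c=proj('top',[.571,-.13,.063])[0].round()
v,e,q,s,o=fit(im,c,.063,(.571,-.13,-.224),32)
print(v.round(4),np.degrees(v[2]).round(1),round(e,3),q)
E
```

```text
now [ 0.3104 -0.2819  0.2288] yaw -45.7 zax [-0.0014  0.0013 -1.    ] F [-0.42  0.26 -1.09] w 0.155 ff 59.8 t 19.975
-> slide [ -67.6 -191.1   -1.1] turn -32.8 rows 4.0 4.0
[ 0.5725 -0.1308 -0.2319] -13.3 0.039 ((572.6362915039062, -130.7420654296875), (53.29594421386719, 87.95909881591797), 76.79501342773438)
```

Call:
{"fn": "apply_moves", "kwargs": {"slide": [[-6,-18,0],[-18,-52,0],[-34,-95,0],[-50,-138,0],[-62,-173,0]], "turn": [-2,-8,-15,-23,-29]}}

```text
time_s: 20.65
tool_pos: [0.3935, -0.117, 0.2288]
orientation: [-0.0, 0.99, -0.143, -0.0]
ft_force: [0.2, -0.5, -0.8]
width: 0.152
finger_force: 59.7
```

Call:
{"fn": "apply_moves", "kwargs": {"slide": [[0,0,0],[0,0,0]], "turn": [0,0]}}

```text
time_s: 20.9
tool_pos: [0.3926, -0.1186, 0.2288]
orientation: [0.0, 0.989, -0.145, -0.001]
ft_force: [0.4, 0.3, -0.6]
width: 0.152
finger_force: 59.8
```

```bash
python3 go.py .4736 -.1076 .16 -13.2
```

```text
now [ 0.3926 -0.1186  0.2288] yaw -16.71 zax [-0.0011 -0.     -1.    ] F [ 0.41  0.31 -0.55] w 0.152 ff 59.8 t 20.9
-> slide [ 74.5 -33.8  68.7] turn -3.51 rows 2.0 1.0
```

Call:
{"fn": "apply_moves", "kwargs": {"slide": [[15,-7,10],[35,-16,25],[55,-25,45],[70,-32,60],[74.5,-33.8,69]], "turn": [-0.5,-1.5,-2.5,-3.5,-3.5]}}

```text
time_s: 21.52
tool_pos: [0.4739, -0.1084, 0.1593]
orientation: [0.0, 0.993, -0.116, -0.001]
ft_force: [-1.0, -0.8, -1.7]
width: 0.149
finger_force: 59.7
```

Call:
{"fn": "apply_moves", "kwargs": {"slide": [[0,0,0],[0,0,0],[0,0,0]], "turn": [0,0,0]}}

```text
time_s: 21.9
tool_pos: [0.4736, -0.1076, 0.1609]
orientation: [0.0, 0.993, -0.115, 0.0]
ft_force: [0.6, -0.0, -1.2]
width: 0.152
finger_force: 59.7
```

```bash
python3 - <<'E'
from go import *
delta(.4736,-.1076,.1025,-13.2)
for n in('top','side'):
    im=read_camera(n)[...,::-1].copy();cv2.imwrite(f'pics/{n}4.png',im)
    for t in('stencil_window','stencil_grip'):print(n,t,[(np.round(q['location'],1).tolist(),round(q['score'],2)) for q in pinpoint(n,t)[:2]])
    print('expected window px',proj(n,[.571,-.1304,.13]))
im=cv2.imread('pics/top4.png');o,s=crop(im,proj('top',[.56,-.13,.13])[0],45)
a=cv2.imread('pics/side4.png');o,s2=crop(a,proj('side',[.55,-.13,.1])[0],45)
cv2.imwrite('pics/h4.png',np.hstack([s,s2]))
E
```

```text
now [ 0.4736 -0.1076  0.1609] yaw -13.23 zax [ 9.e-04 -2.e-04 -1.e+00] F [ 0.58 -0.01 -1.2 ] w 0.152 ff 59.7 t 21.9
-> slide [-0.1 -0.  58.4] turn -0.03 rows 1.0 1.0
top stencil_window []
top stencil_grip [([240.8, 183.6], 0.42)]
expected window px [[254.87698285 140.11378065]]
side stencil_window [([284.4, 159.8], 0.63)]
side stencil_grip [([235.9, 142.5], 0.63)]
expected window px [[285.37937311 157.29338615]]
```

View pics/h4.png

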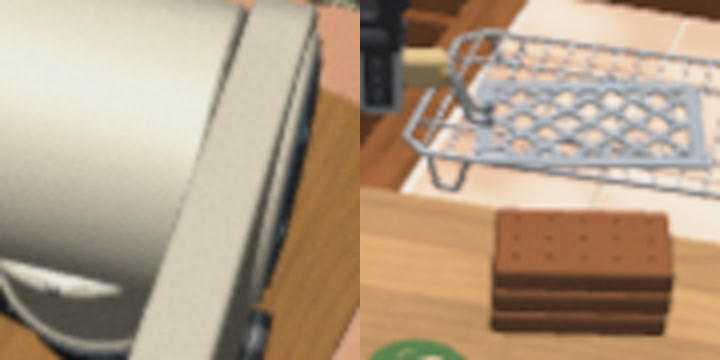

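The side view shows the stencil held level over the pile, well above it. I'll lower part-way and fit the frame numerically against the pile in the side camera.

Call:
{"fn": "apply_moves", "kwargs": {"slide": [[0,0,12],[0,0,25],[0,0,36],[0,0,41],[0,0,41]], "turn": [0,0,0,0,0]}}

```text
time_s: 22.82
tool_pos: [0.4735, -0.1073, 0.1187]
orientation: [-0.0, 0.993, -0.115, -0.001]
ft_force: [1.0, 0.7, -1.2]
width: 0.154
finger_force: 59.7
```

```bash
cat > side.py <<'E'
from go import *
def frame(v,l=.11,w=.076,th=.0025):
    x,y,z,yaw,pit,rol=v
    Rm=R.from_euler('ZYX',[yaw,pit,rol]).as_matrix()
    return np.array([[a*l/2,b*w/2,t] for a in(-1,1) for b in(-1,1) for t in(0,th)])@Rm.T+[x,y,z]
def look(name,P):
    im=read_camera('side')[...,::-1].copy();cv2.imwrite(f'pics/{name}.png',im)
    o,s=crop(im,proj('side',P)[0],40);lab=cv2.cvtColor(cv2.GaussianBlur(s,(0,0),1.5),cv2.COLOR_BGR2LAB).astype(int)
    m=((lab[...,2]<137)&(lab[...,1]<136)&(lab[...,0]>80)).astype(np.uint8)
    return o,s,lab,m
def fit(o,m,v0,free):
    n,l,st,_=cv2.connectedComponentsWithStats(m);k=1+st[1:,4].argmax()
    mm=(l==k).astype(np.uint8)
    h=max(cv2.findContours(mm,cv2.RETR_EXTERNAL,cv2.CHAIN_APPROX_NONE)[0],key=cv2.contourArea)
    f=np.zeros_like(mm);cv2.fillPoly(f,[h],1);f=cv2.morphologyEx(f,cv2.MORPH_OPEN,cv2.getStructuringElement(2,(61,61)))
    sc=np.array([100,100,100,10,10,10.])
    def rend(v):
        q=(proj('side',frame(v))-o+.5)*S-.5;z=np.zeros_like(f)
        cv2.fillConvexPoly(z,cv2.convexHull(np.round(q*16).astype(np.int32)),1,shift=4);return z
    def cost(u):
        v=np.array(v0,float);v[free]=u/sc[free];return float((rend(v)!=f).sum())
    u0=np.array(v0)[free]*sc[free];N=len(free)
    best=min((minimize(cost,u0,method='Nelder-Mead',options=dict(initial_simplex=u0+np.vstack([np.zeros(N),sg*np.eye(N)*.4]),xatol=1e-3,fatol=.5,maxiter=600)) for sg in(1,-1)),key=lambda r:r.fun)
    v=np.array(v0,float);v[free]=best.x/sc[free];return v,best.fun/f.sum(),st[k],f
E
python3 - <<'E'
from side import *
delta(.4736,-.1076,.1025,-13.2)
z=status.get_state()['tool_pos'][2]-.0295
v0=[.571,-.1304,z,np.radians(-13.2),0,0]
o,s,lab,m=look('s5',[.571,-.1304,z])
for fr in ([0,1,3],[0,1,2,3],[0,1,3,4,5]):
    v,e,st,f=fit(o,m,v0,fr);print(fr,v[:3].round(4),np.degrees(v[3:]).round(2),round(e,3),st[:5],f.sum())
c=((proj('side',[.571,-.1304,z])[0]-o+.5)*4).round().astype(int);print(c,m.shape)
E
```

```text
now [ 0.4735 -0.1073  0.1187] yaw -13.2 zax [-1.e-03  3.e-04 -1.e+00] F [ 0.99  0.66 -1.24] w 0.154 ff 59.7 t 22.825
-> slide [ 0.2  0.2 16.2] turn -0.0 rows 1.0 1.0
[0, 1, 3] [ 0.5723 -0.1292  0.0892] [-11.79   0.     0.  ] 0.065 [    1     0   319   207 23397] 19691
[0, 1, 2, 3] [ 0.5724 -0.1284  0.0885] [-11.27   0.     0.  ] 0.064 [    1     0   319   207 23397] 19691
[0, 1, 3, 4, 5] [ 0.5721 -0.1298  0.0892] [-12.24   0.07  -0.96] 0.056 [    1     0   319   207 23397] 19691
[160 160] (320, 320)
```

```bash
python3 - <<'E'
from side import *
im=cv2.imread('pics/s2.png');c=proj('side',[.5705,-.1304,.042])[0]
o,s=crop(im,c,32);lab=cv2.cvtColor(cv2.GaussianBlur(s,(0,0),1.5),cv2.COLOR_BGR2LAB).astype(np.uint8)
t,m=cv2.threshold(lab[...,0],0,1,cv2.THRESH_BINARY_INV|cv2.THRESH_OTSU)
m=cv2.morphologyEx(m,cv2.MORPH_OPEN,np.ones((25,25),np.uint8));l=cv2.connectedComponents(m)[1];m=(l==l[128,128]).astype(np.uint8)
m=cv2.morphologyEx(m,cv2.MORPH_CLOSE,np.ones((15,15),np.uint8))
for d in ((.09,.056,.042),(.089,.055,.0415)):
    v,e=fitbox('side',m,o,(.5705,-.1304,np.radians(-13.2)),.021,d);print(t,m.sum(),v.round(4),np.degrees(v[2]).round(2),round(e,3))
E
```

```text
144.0 21911 [ 0.5713 -0.1304 -0.2503] -14.34 0.079
144.0 21911 [ 0.5708 -0.1308 -0.2521] -14.44 0.066
```

Call:
{"fn": "apply_moves", "kwargs": {"slide": [[-0.5,0,5],[-0.5,0,10],[-0.5,0,14],[-0.5,0,16],[-0.5,0,16]], "turn": [0,0,0,0,0]}}

```text
time_s: 23.5
tool_pos: [0.4732, -0.1073, 0.1031]
orientation: [-0.0, 0.993, -0.115, -0.0]
ft_force: [-0.7, 0.3, -0.0]
width: 0.151
finger_force: 59.7
```

Call:
{"fn": "apply_moves", "kwargs": {"slide": [[0,0,0],[0,0,0],[0,0,0],[0,0,0],[0,0,0]], "turn": [0,0,0,0,0]}}

```text
time_s: 24.12
tool_pos: [0.4732, -0.1073, 0.1033]
orientation: [-0.0, 0.993, -0.115, 0.0]
ft_force: [0.2, 0.4, -1.1]
width: 0.15
finger_force: 59.7
```

```bash
python3 - <<'E'
from side import *
delta(.4732,-.1074,.1025,-13.2)
z=status.get_state()['tool_pos'][2]-.0295
o,s,lab,m=look('s6',[.571,-.1304,z])
for fr in ([0,1,3],[0,1,2,3],[0,1,3,4,5]):
    v,e,st,f=fit(o,m,[.571,-.1304,z,np.radians(-13.2),0,0],fr);print(fr,v[:3].round(4),np.degrees(v[3:]).round(2),round(e,3),f.sum())
s0=status.get_state();print(s0['joint_vel'].round(4),s0['ft_force'].round(2))
for n,P,h in(('salt_shaker',[.505,-.293,0],.09),('spice_jar',[.461,-.268,0],.106),('jam_jar',[.56,-.335,0],.082)):
    a=[cv2.imread(f'pics/{k}.png').astype(float) for k in('side0','s6')];c=proj('side',np.add(P,[0,0,h/2]))[0].astype(int)
    print(n,c,np.abs(a[0]-a[1])[c[1]-15:c[1]+15,c[0]-12:c[0]+12].mean().round(2))
E
```

```text
now [ 0.4732 -0.1073  0.1033] yaw -13.2 zax [ 0.  0. -1.] F [ 0.16  0.36 -1.11] w 0.15 ff 59.7 t 24.125
-> slide [-0.   0.1  0.8] turn -0.0 rows 1.0 1.0
[0, 1, 3] [ 0.5714 -0.1286  0.0738] [-13.66   0.     0.  ] 0.12 21328
[0, 1, 2, 3] [ 0.5703 -0.1331  0.0776] [-14.26   0.     0.  ] 0.117 21328
[0, 1, 3, 4, 5] [ 0.5714 -0.1273  0.0738] [-6.24  6.02  2.04] 0.098 21328
[-0.0005 -0.001  -0.0004 -0.0004 -0.0003 -0.0013] [ 0.85 -0.89 -0.63]
salt_shaker [269 252] 3.65
spice_jar [241 242] 2.49
jam_jar [306 266] 2.0
```

```bash
python3 -c "
from bench import sign_off
print(sign_off())"
```

```text
the job is handed in; nothing more can be done
None
```

The job is handed in: the three slabs are piled to within about 2 mm of flush, and the stencil is held still over the pile, about 11 mm up by the arm's position. Window centring is good to about 2 mm on the side camera; the last camera fit at that height was too cluttered to confirm level (the fit 16 mm higher read under 1° of tilt), and the jars look unmoved.

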